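# Set the dough sheeter to 4 mm and check its rollers with the gauge

## Robot

A 6-joint arm with a two-finger parallel gripper is mounted at the origin on the work surface. World frame = base frame: x ahead of the robot, y to its left, z up, the work surface at z = 0. Lengths are in m, angles in rad, forces in N, time in s.
With the tool pointing down it reaches from about 0.375 to 0.9 m from the base axis. Payload 3.1 kg.
Tool frame: the origin (TCP) lies between the finger pads; the fingertips stand 8 mm ahead of it and the grasp point (between the pads) lies 11 mm behind it; z points along the fingers, y is the line along which they close (so a half turn about z gives the same grasp; the last joint's range is limited). The gripper opens to 87 mm and grips with 3 to 60 N. Pads are 19 mm wide; open, the fingers measure 117 mm over their backs; the gripper's body (75 mm by 190 mm) begins 51 mm behind the grasp point.
Start: joints at [1.054, 0.527, 1.433, -0, 1.181, -0.178], TCP at [0.208, 0.589, 0.231] pointing down, gripper open.
Joint ranges: [-3.08, 3.08], [-0.75, 2.2], [0.22, 2.44], [-1.43, 4.57], [0, 2.65], [-2.85, 2.85]. Speed limits (rad/s): [2.79, 2.79, 3.14, 3.14, 3.14, 3.14].

## Interface

Orientations are given as a unit quaternion [x, y, z, w].
In Python, from rig import robot, vision, job gives the robot as it stands.
- The arm moves only by the shell command python3 -m handwheel 'ROWS' [OPENING] [FORCE]. ROWS is JSON, a list of rows, each a list of 4 numbers: the shift along the tool's x, y, z as a fraction of full scale, then the turn about the tool's z as a fraction of full scale. A call has 1 to 20 rows; each row is the pose to reach, as a shift and turn from the pose commanded when the call began, along the tool's axes at that moment, turning the shorter way round; what a row does not reach only later rows make up. Full scale, the value 1, is 300 mm for a shift and 2 pi rad for a turn. A row lasts 1/12 s, in which the tool goes at most 41.7 mm and 7.16 degrees, less where a joint would pass 70% of its speed; a pose out of reach is approached as far as the arm can. A call with a number of a shift or a turn outside -1 to 1 is refused whole. A call with a gripper value outside its range is refused whole. OPENING is the opening in per cent of the stroke, from 0 (shut) to 100 (fully open), set as the call begins (- or left out, the last holds). The fingers move at their own pace and stop on an object; FORCE is the grip in N (left out, the last holds). Time passes only in rows, so rows that repeat a pose let the fingers close. It gives the time, the measured TCP pose, the force, the opening and the grip force at its end, in the units of the state.
- robot.get_obs(): the state, without advancing time (a new reading comes with each control period).
- vision.camera(name): name is "side" or "top"; returns a dict with "frame" (400x640x3 uint8, red, green, blue), "K" (3x3 intrinsics, pixels), "cam_to_world" (4x4, takes a point from camera to world coordinates). Camera axes: x right, y down, z forward; pixel columns grow to the right and rows downward; lengths in m; the calibration is good to about 2 mm. A picture is of the moment at which its call begins. There is no depth.
- job.hand_in(): hands the job in; it is judged then, once.
Trained networks look in the newest picture that a camera, given by its name, has taken for a name from the list of things; names that differ only in an ending like _2 or _b are one class to them, and where a whole thing is asked for, a point or a joint stands for the part that bears it (a point fixed in the world has none). Each returns a list of dicts, best first, with "conf" (0 to 1); they miss things now and then, are a little off and sometimes report something else, mostly with a low value. They report only what shows in the picture. A call takes as long as a camera call.
- vision.look_for(camera, label): "point" ([row, column] in pixels, amid what is visible of it).
- vision.outline_of(camera, label): "mask" (400x640 bool, what is visible of it) and "point" ([row, column] in pixels, amid what is visible of it).
The state is a dict: "time": time; "q": joint angles; "joint_velocities": joint speeds; "joint_torque": joint torques, N m; "position": TCP position; "tool_rot": TCP orientation; "ft_force": force on the tool from outside, world axes, zero at the start; "moment": the same for the moment, N m; "grip_width": finger opening in m; "grip_force": force on a finger pad.
Only numpy, scipy, OpenCV 4.12 (cv2) and the standard library are available. Lean on these libraries where they do the work, as an engineer would, in place of code of your own. Each camera call takes 0.05 s, during which the arm holds its last target. There are 200 camera calls.

## Task

Set up the dough sheeter for 4 mm biscuits: swing its thickness lever to the green 4 mm mark, then take the green gauge by its handle and, from the robot's side, slide its blade level and square between the rollers at about mid-width until they nip it and it drags snugly, with its tip about 30 mm past the nip. Finish while still holding the gauge there by its handle, so that a colleague can lock the setting. Be gentle with the rollers and leave the orange gauge, bowl, tin and cutter where they are.

Things in the scene. Friction and masses are not known exactly. Their poses are not given: they have to be found in the camera images.
- sheeter: white dough sheeter fixed to the table: base 200 (x) by 280 (y) mm, two cheeks 110 mm long (x), 158 mm high, inner faces at y = -115 and +115 mm; between them two steel rollers along y, one above the other, that do not turn. Front open (feed board off), chute behind, below the nip. Origin under its centre; x points from the robot's side through the rollers, y along them to the crank, z up
- nip (a point): point on the top line of the lower roller at mid-length, where the rollers are closest: 100 mm above the table, straight above the sheeter's origin. A blade that is in the nip has its underside at this height
- gap_lever (a joint): thickness lever outside the -y cheek (rad): 0 = open, leaning 0.70 to the front; grows as it swings up and over to the far side, 0.70 = upright, stop 1.32. Red pointer on an index plate, a mark every 0.25: black 0, 0.25, 0.50, orange (6 mm) 0.75, green (4 mm) 1.00, black 1.25. Stays where left; about 2.5 N at the knob moves it. Empty roller gap 11 mm at 0, 8 mm less per rad: 3 mm at green
- lever_knob (a point): centre of the black ball knob, 26 mm in diameter, at the end of the lever, 105 mm from the pivot; free above, and pinched from above with the fingers along the sheeter's y it can be led along its arc
- lever_pivot (a point): pivot of the lever: in the sheeter's frame at x 0, y -148, z 130 mm; the axis runs along the sheeter's y and the knob swings in the vertical plane through this point
- gauge_green: the 4 mm gauge, 0.08 kg: green upright handle 90 (x) by 18 (y) by 32 mm high, with a bare metal blade 22 mm wide, 4 mm thick running level out of it along +x, mid-plane 8 mm above the handle's underside, rounded end 185 mm from the handle's centre. Origin under the handle's centre; it lies on the table on the handle's underside, z up
- gauge_green_tip (a point): tip of the green gauge's blade, on its mid-plane (185 mm ahead of the handle's centre, 8 mm above its underside)
- lower_roller: fixed lower roller of the sheeter, 50 mm in diameter; origin on its axis at mid-length, 75 mm above the table
- upper_roller: upper roller, 50 mm in diameter, 230 mm long; origin on its axis at mid-length. It is sprung downwards (about 4 N, and 1.5 N more per mm) and lifts up to 8 mm from where the lever set it, so a blade thicker than the empty gap is nipped and drags: at the green mark it takes about 10 N to push the green gauge in
- gauge_orange: the 6 mm gauge, same shape with an orange handle and a 6 mm blade; leave alone. It may lie on either side of the green one
- bowl: grey mixing bowl, 160 mm across the rim, 80 mm high; origin under its centre; leave alone
- tin: yellow cocoa tin, 72 mm in diameter and 75 mm high; origin under its centre; leave alone
- cutter: thin steel ring cutter, 60 mm in diameter and 35 mm high; origin under its centre; leave alone

How it is judged:
By the outcome, as a careful person would: the job done as asked, in the order asked, and still so for the second after the job is handed in, while the arm keeps its last pose, push and grip.
It also fails if it takes over 62 s, if anything falls off the work surface, if the arm or the gripper's body presses on something with over 40 N, if the wrist force passes 120 N, or if a joint passes its speed limit or range.

## Working session

There is one attempt and no reset: what is moved stays moved. The work goes in short steps, Python scripts to look and compute and a shell command to move; the robot and the scene stay as the last step left them, time stands still between calls to the robot, and variables do not carry over. Pictures are saved under pics/ and viewed, at most 10 in all, crops included, and the job is handed in when it is done.

```bash
mkdir -p pics; cat > h.py <<'E'
import numpy as np, cv2
from rig import robot, vision, job
def cam(n,save=None):
    c=vision.camera(n)
    if save: cv2.imwrite('pics/'+save,c['frame'][:,:,::-1])
    return c
def ray(c,p,z):
    K=np.array(c['K']);T=np.array(c['cam_to_world'])
    d=T[:3,:3]@np.linalg.solve(K,[p[1],p[0],1.]); o=T[:3,3]
    return o+d*(z-o[2])/d[2]
def proj(c,X):
    K=np.array(c['K']);T=np.array(c['cam_to_world'])
    v=K@(T[:3,:3].T@(np.array(X)-T[:3,3])); return v[[1,0]]/v[2]
E
python3 - <<'E'
from h import *
np.set_printoptions(precision=4,suppress=True)
for n in('top','side'):
    c=cam(n,n+'1.png'); print(n,np.array(c['cam_to_world']),np.array(c['K'])[0])
    for l in['sheeter','lever_knob','lever_pivot','nip','gauge_green','gauge_green_tip','gauge_orange','upper_roller','bowl','tin','cutter']:
        r=vision.look_for(n,l)[:2]
        print(l,[(np.round(x['point'],1),round(x['conf'],2)) for x in r])
o=robot.get_obs();print(o['time'],o['position'],o['tool_rot'],o['grip_width'],o['ft_force'])
E
```

```text
top [[ 0.0179 -0.9931  0.1158  0.4616]
 [-0.9998 -0.0179  0.0015 -0.1133]
 [ 0.0006 -0.1158 -0.9933  1.3193]
 [ 0.      0.      0.      1.    ]] [487.5413   0.     319.0793]
sheeter [(array([207.3, 220.8]), 0.63), (array([207.7, 277.6]), 0.45)]
lever_knob [(array([209.8, 276.4]), 0.55), (array([206.6, 221.3]), 0.21)]
lever_pivot [(array([208.6, 220.9]), 0.76), (array([244.5, 345. ]), 0.61)]
nip [(array([205.5, 224.5]), 0.68), (array([204.7, 281.2]), 0.39)]
gauge_green [(array([236.3, 415.3]), 0.78)]
gauge_green_tip [(array([229.3, 415.5]), 0.73)]
gauge_orange [(array([241.6, 344.2]), 0.89)]
upper_roller [(array([203.6, 220.1]), 0.76), (array([152.8, 375.7]), 0.32)]
bowl [(array([152.9, 375.2]), 0.66)]
tin [(array([153.6, 312.8]), 0.75)]
cutter [(array([282.9, 292.7]), 0.55)]
side [[ 0.7785 -0.3244  0.5373  0.0298]
 [-0.6276 -0.398   0.6691 -0.7966]
 [-0.0032 -0.8581 -0.5135  0.656 ]
 [ 0.      0.      0.      1.    ]] [496.8287   0.     323.1725]
sheeter []
lever_knob [(array([166.2, 304.3]), 0.88)]
lever_pivot [(array([176.8, 265.2]), 0.74)]
nip [(array([176.7, 266.5]), 0.86)]
gauge_green [(array([323.5, 376.7]), 0.67), (array([204.6, 372.8]), 0.51)]
gauge_green_tip [(array([323.8, 375.6]), 0.85)]
gauge_orange [(array([276.9, 307.8]), 0.83)]
upper_roller [(array([174.7, 263.9]), 0.53)]
bowl [(array([223. , 426.1]), 0.82), (array([179.8, 267.1]), 0.31)]
tin [(array([205.7, 369.7]), 0.92)]
cutter [(array([256. , 252.3]), 0.8)]
1.2 [0.2077 0.5895 0.2306] [0.1686 0.9857 0.     0.    ] 0.08687368241875493 [0.3051 0.0638 0.3437]
```

View pics/top1.png

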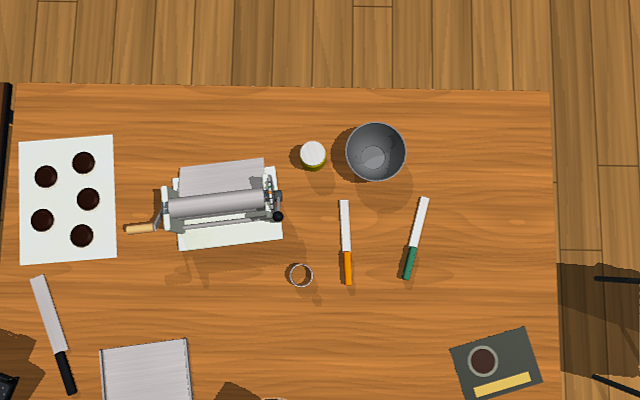

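View pics/side1.png

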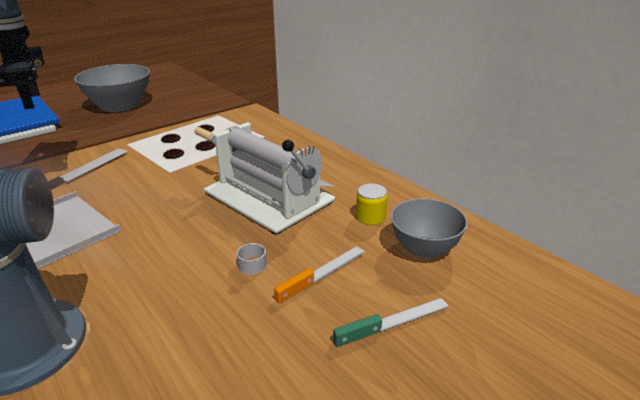

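The top view shows the sheeter at about (205,225) with the knob at about (215,278), the orange gauge at (241,345) and the green gauge at (236,415). The tin and bowl are behind. In the side view two dark balls are near (146,288) and (172,310), so I'll zoom in.

```bash
python3 - <<'E'
from h import *
np.set_printoptions(precision=4,suppress=True)
t=cv2.imread('pics/top1.png')[150:260,150:300]; s=cv2.imread('pics/side1.png')[110:240,190:345]
a=cv2.resize(t,(600,440),interpolation=cv2.INTER_CUBIC);b=cv2.resize(s,(620,520),interpolation=cv2.INTER_CUBIC)
cv2.imwrite('pics/z1.png',cv2.resize(b,(700,587)));cv2.imwrite('pics/z2.png',a)
for n in('top','side'):
    c=cam(n)
    r=vision.outline_of(n,'gauge_green')[0]; m=r['mask'].astype(np.uint8)
    hsv=cv2.cvtColor(c['frame'],cv2.COLOR_RGB2HSV)
    g=(hsv[:,:,0]>65)&(hsv[:,:,0]<100)&(hsv[:,:,1]>90)&(cv2.dilate(m,np.ones((9,9)))>0)
    bl=(m>0)&~g
    gp=np.argwhere(g);bp=np.argwhere(bl)
    print(n,r['conf'],len(gp),len(bp))
    G=np.array([ray(c,p,0.02) for p in gp]);B=np.array([ray(c,p,0.01) for p in bp])
    print('handle',G.mean(0),'blade',B.mean(0))
    d=(B.mean(0)-G.mean(0))[:2];print('yaw by centroids',np.arctan2(d[1],d[0]))
    for P in (B,G):
        u,_,v=np.linalg.svd(P[:,:2]-P[:,:2].mean(0),full_matrices=False);print(np.arctan2(v[0,1],v[0,0]),np.ptp((P[:,:2])@v[0]))
    d/=np.linalg.norm(d);A=np.vstack([G,B])[:,:2]@d;print('total len',np.ptp(A))
    f=B[(B[:,:2]@d).argmax()];print('tip',f)
E
```

```text
top 0.6 241 522
handle [ 0.4619 -0.352   0.02  ] blade [ 0.5647 -0.3802  0.01  ]
yaw by centroids -0.26762625503157156
2.910979778070084 0.23070178744508874
2.887358483913724 0.0878731330236236
total len 0.23072102563729807
tip [ 0.6421 -0.3979  0.01  ]
side 0.91 769 967
handle [ 0.4589 -0.3532  0.02  ] blade [ 0.5529 -0.3738  0.01  ]
yaw by centroids -0.21551668359204557
2.863118543019165 0.23152701486544325
2.9778038840079954 0.10031636668469751
total len 0.23612217192637447
tip [ 0.644  -0.3878  0.01  ]
```

View pics/z1.png

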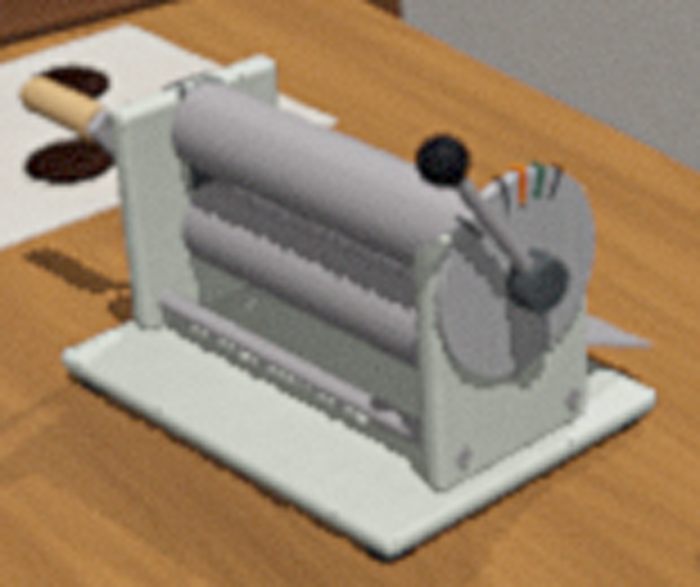

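View pics/z2.png

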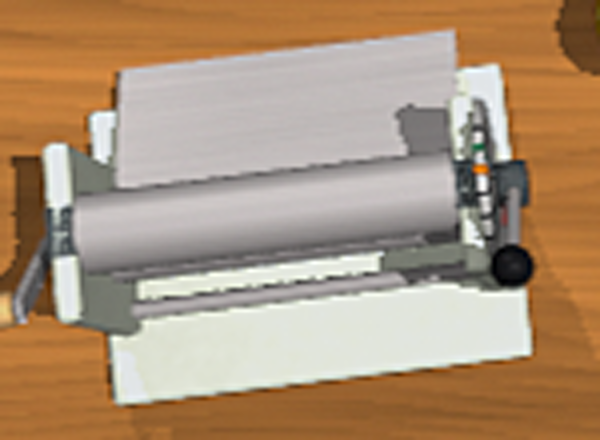

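The zoomed crops show the knob at side (145.4,288.1) and top (216.2,278), the hub at side (172.7,309.1), and the base and cheek corners. I'll fit the sheeter pose to those points.

```bash
cat >> h.py <<'E'
def step(target, yawy=None, o=None):
    """world TCP target and world direction (rad) of the tool y line -> row fractions from the current pose"""
    from scipy.spatial.transform import Rotation as Ro
    o=o or robot.get_obs(); R=Ro.from_quat(o['tool_rot']).as_matrix()
    s=R.T@(np.array(target)-o['position'])/0.3
    t=0
    if yawy is not None:
        cur=np.arctan2(R[1,1],R[0,1]); t=-((yawy-cur+np.pi/2)%np.pi-np.pi/2)/(2*np.pi)
    return np.round([*s,t],4)
E
python3 - <<'E'
from h import *
from scipy.optimize import least_squares
np.set_printoptions(precision=4,suppress=True)
T=cam('top');S=cam('side')
w=lambda p,X:np.array([p[0]+np.cos(p[2])*X[0]-np.sin(p[2])*X[1],p[1]+np.sin(p[2])*X[0]+np.cos(p[2])*X[1],X[2]])
H=0.012
k=[-.105*np.sin(.7),-.148,.13+.105*np.cos(.7)]
obs=[(T,[251,180],[-.1,.14,H]),(T,[238.5,282.7],[-.1,-.14,H]),(T,[166.8,274.5],[.1,-.14,H]),
(S,[187.9,205],[-.1,.14,H/2]),(S,[232.0,276.8],[-.1,-.14,H/2]),(S,[198,335],[.1,-.14,H/2]),
(T,[216.2,278],k),(S,[145.4,288.1],k)]
r=lambda p:np.concatenate([proj(c,w(p,X))-q for c,q,X in obs])
f=least_squares(r,[.45,.08,0],x_scale=[.01,.01,.1],loss='soft_l1');p=f.x
print(p);print(r(p).reshape(-1,2))
def tri(a,b):
    return least_squares(lambda X:np.r_[proj(T,X)-a,proj(S,X)-b],[.45,-.05,.2]).x
X=tri([216.2,278],[145.4,288.1]);print('knob',X,'model',w(p,k))
for a in (0,.5,1.0):
    print(a,w(p,[.105*np.sin(a-.7),-.148,.13+.105*np.cos(a-.7)]))
print('nip',w(p,[0,0,.1]))
K=X; print('above',step([K[0],K[1],.31],p[2]+np.pi/2))
E
```

```text
[0.6037 0.1382 0.1493]
[[-0.7952 -1.528 ]
 [-2.0393 -0.1305]
 [-3.1427 -0.9085]
 [ 3.7457 -1.0512]
 [ 1.8148  1.0761]
 [ 1.7533  1.2628]
 [ 1.3589 -0.0955]
 [ 2.862  -1.0957]]
knob [ 0.5614 -0.0189  0.2163] model [ 0.5588 -0.0182  0.2103]
0 [ 0.5588 -0.0182  0.2103]
0.5 [ 0.6051 -0.0113  0.2329]
1.0 [ 0.6564 -0.0036  0.2303]
nip [0.6037 0.1382 0.1   ]
above [-1.786  -1.5207 -0.2649 -0.0777]
```

```bash
python3 -m handwheel '[[-0.3,-0.25,-0.265,0],[-0.6,-0.5,-0.265,0],[-0.9,-0.76,-0.265,0],[-0.9,-0.76,-0.265,0],[-0.9,-0.76,-0.265,0],[-0.9,-0.76,-0.265,0],[-0.9,-0.76,-0.265,0],[-0.9,-0.76,-0.265,0],[-0.9,-0.76,-0.265,0],[-0.9,-0.76,-0.265,0],[-0.9,-0.76,-0.265,0]]' 100
python3 -m handwheel '[[-0.886,-0.76,0,-0.0777],[-0.886,-0.76,0,-0.0777],[-0.886,-0.76,0,-0.0777],[-0.886,-0.76,0,-0.0777],[-0.886,-0.76,0,-0.0777],[-0.886,-0.76,0,-0.0777],[-0.886,-0.76,0,-0.0777],[-0.886,-0.76,0,-0.0777],[-0.886,-0.76,0,-0.0777],[-0.886,-0.76,0,-0.0777],[-0.886,-0.76,0,-0.0777],[-0.886,-0.76,0,-0.0777]]'
python3 - <<'E'
from h import *
np.set_printoptions(precision=4,suppress=True)
# roller/chute edges -> yaw
c=cam('side','s2.png')
# tcp at knob: grasp point 11mm behind tcp -> tcp z = knob z - .011
print(step([.5605,-.0185,.204],.145+np.pi/2))
o=robot.get_obs();print(proj(c,o['position']),o['position'],o['ft_force'])
T=cv2.imread('pics/top1.png');t=dict(vision.camera('top'))
m=[x for x in vision.outline_of('top','upper_roller')][:2]
for x in m: print(x['conf'],x['point'],x['mask'].sum())
for a,b,z in(([198.7,170],[188.7,263.7],.13),([215.5,170],[205.5,263.7],.13),([167.5,180],[157.5,263.7],.06),([251,180],[238.5,282.7],.012)):
    d=ray(t,b,z)-ray(t,a,z);print(np.arctan2(d[0],-d[1]))
E
```

```text
time: 2.42
position: [0.3876, 0.2836, 0.3106]
tool_rot: [0.171, 0.985, 0.001, 0.0]
ft_force: [-0.3, 0.4, -0.5]
grip_width: 0.0868
grip_force: 0.0
time: 3.42
position: [0.5607, -0.017, 0.3093]
tool_rot: [-0.075, 0.997, 0.001, -0.001]
ft_force: [0.4, 0.6, -0.9]
grip_width: 0.0868
grip_force: 0.0
[ 0.0004 -0.0068  0.3519  0.001 ]
[102.3285 285.1975] [ 0.5605 -0.0166  0.3096] [0.1165 0.2909 0.5901]
0.65 [203.3, 187.6] 745
0.62 [210.6, 190.1] 4017
0.125613214798297
0.12516254481627365
0.1393112089060161
0.13904057382689103
```

View pics/s2.png

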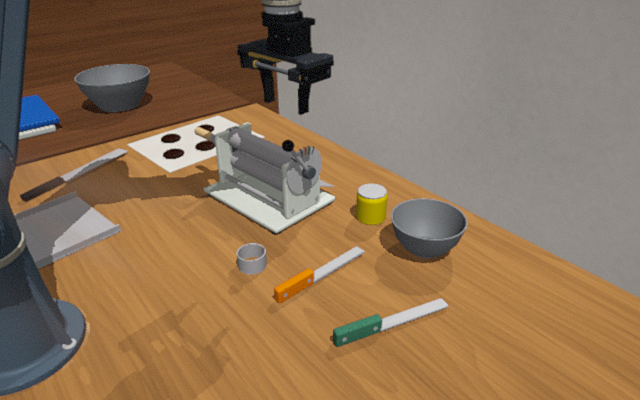

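The gripper is centred over the knob; the TCP projects to (102,285). I'll descend and pinch.

```bash
python3 -m handwheel '[[0,-0.007,0.1,0],[0,-0.007,0.2,0],[0,-0.007,0.28,0],[0,-0.007,0.32,0],[0,-0.007,0.352,0],[0,-0.007,0.352,0],[0,-0.007,0.352,0]]' 100
python3 -m handwheel '[[0,0,0,0],[0,0,0,0],[0,0,0,0],[0,0,0,0],[0,0,0,0],[0,0,0,0],[0,0,0,0],[0,0,0,0],[0,0,0,0],[0,0,0,0]]' 15 15
python3 - <<'E'
from h import *
np.set_printoptions(precision=4,suppress=True)
yaw=.138; P=robot.get_obs()['position']
for a in np.arange(0,1.01,.1):
    dx=.105*(np.sin(a-.7)-np.sin(-.7));dz=.105*(np.cos(a-.7)-np.cos(.7))
    print(round(a,2),step(P+[dx*np.cos(yaw),dx*np.sin(yaw),dz]))
E
```

```text
time: 4.15
position: [0.5618, -0.02, 0.2047]
tool_rot: [-0.075, 0.997, 0.0, 0.0]
ft_force: [-1.1, -0.7, 0.5]
grip_width: 0.0868
grip_force: 0.0
time: 4.98
position: [0.5612, -0.0184, 0.2042]
tool_rot: [-0.074, 0.997, 0.003, -0.0]
ft_force: [-0.5, 11.8, 1.6]
grip_width: 0.0281
grip_force: 6.2
0.0 [0. 0. 0. 0.]
0.1 [-0.0278 -0.0001 -0.0212  0.    ]
0.2 [-0.0577 -0.0003 -0.0395  0.    ]
0.3 [-0.0892 -0.0005 -0.0547  0.    ]
0.4 [-0.122  -0.0008 -0.0667  0.    ]
0.5 [-0.1559 -0.001  -0.0754  0.    ]
0.6 [-0.1905 -0.0013 -0.0806  0.    ]
0.7 [-0.2254 -0.0017 -0.0824  0.    ]
0.8 [-0.2604 -0.002  -0.0807  0.    ]
0.9 [-0.295  -0.0023 -0.0755  0.    ]
1.0 [-0.3289 -0.0027 -0.0668  0.    ]
```

```bash
python3 -m handwheel '[[0,0.008,0,0],[0,0.008,0,0],[0,0.008,0,0],[0,0.008,0,0]]' 15 15
```

```text
time: 5.32
position: [0.561, -0.0166, 0.2043]
tool_rot: [-0.074, 0.997, 0.002, -0.0]
ft_force: [0.7, 6.1, 0.9]
grip_width: 0.0244
grip_force: 15.0
```

```bash
python3 -m handwheel '[[0,0.007,0,0],[-0.014,0.007,-0.011,0],[-0.028,0.007,-0.021,0],[-0.058,0.007,-0.0395,0],[-0.089,0.007,-0.055,0],[-0.122,0.006,-0.067,0],[-0.156,0.006,-0.075,0],[-0.19,0.006,-0.081,0],[-0.225,0.006,-0.082,0],[-0.26,0.006,-0.081,0],[-0.295,0.005,-0.0755,0],[-0.315,0.005,-0.071,0],[-0.329,0.005,-0.067,0],[-0.329,0.005,-0.067,0],[-0.329,0.005,-0.067,0]]'
python3 -m handwheel '[[0,0,0,0],[0,0,0,0],[0,0,0,0],[0,0,0,0],[0,0,0,0]]' 60
python3 -m handwheel '[[0,0,-0.1,0],[0,0,-0.2,0],[0,0,-0.3,0],[0,0,-0.4,0],[0,0,-0.4,0]]' 100
python3 - <<'E'
from h import *
c=cam('side','s3.png');t=cam('top','t3.png')
s=c['frame'][110:240,230:345,::-1];u=t['frame'][150:260,150:300,::-1]
a=cv2.resize(s,(460,520),interpolation=cv2.INTER_CUBIC);cv2.imwrite('pics/z3.png',a)
E
```

```text
time: 6.57
position: [0.6566, -0.0029, 0.2216]
tool_rot: [-0.075, 0.997, -0.0, -0.004]
ft_force: [-3.0, -3.1, -16.4]
grip_width: 0.0246
grip_force: 15.0
time: 6.98
position: [0.6604, -0.002, 0.2269]
tool_rot: [-0.075, 0.997, -0.0, 0.003]
ft_force: [0.6, -0.0, -0.3]
grip_width: 0.0483
grip_force: 0.0
time: 7.4
position: [0.6626, -0.0025, 0.3537]
tool_rot: [-0.075, 0.997, -0.002, 0.008]
ft_force: [1.4, -0.3, 1.0]
grip_width: 0.0781
grip_force: 0.0
```

View pics/z3.png

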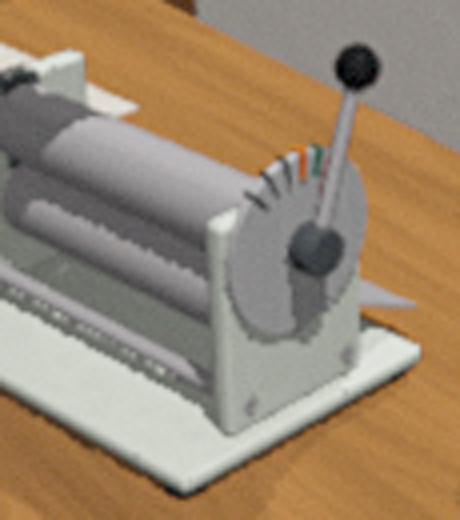

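The lever now leans past upright, near the green mark. The knob is at side pixel about (127,319.3) and the hub at about (172,309). I'll compute the angle from those.

```bash
python3 - <<'E'
from h import *
from scipy.optimize import least_squares
S=cam('side')
# knob triangulated at angle 0; circle anchored at that point vs at fitted model
for yaw in(.125,.138,.15):
  piv=np.array([.5605,-.0165,.2125])-[.105*np.sin(-.7)*np.cos(yaw),.105*np.sin(-.7)*np.sin(yaw),.105*np.cos(.7)]
  k=lambda a:piv+.105*np.array([np.sin(a-.7)*np.cos(yaw),np.sin(a-.7)*np.sin(yaw),np.cos(a-.7)])
  off=proj(S,k(0))-[145.4,288.1]
  print(yaw,off,[ (a,np.round(proj(S,k(a))-off,1)) for a in(.9,.95,1.0,1.05,1.1)])
f=S['frame'][90:200,290:345];g=cv2.cvtColor(f,cv2.COLOR_RGB2GRAY)
cc=np.argwhere(g[20:52,18:42]<60)+[110,308];print('knob dark centroid',cc.mean(0),np.ptp(cc,axis=0))
g0=cv2.imread('pics/side1.png',0);c0=np.argwhere(g0[132:157,274:298]<60)+[132,274];print('before',c0.mean(0),np.ptp(c0,axis=0))
h=cv2.resize(f[35:90,5:50,::-1],(450,550),interpolation=cv2.INTER_CUBIC);cv2.imwrite('pics/z4.png',h)
E
```

```text
0.125 [ 1.40803197 -0.95031735] [(0.9, array([123.3, 317.8])), (0.95, array([123.1, 319.5])), (1.0, array([123. , 321.1])), (1.05, array([123.1, 322.7])), (1.1, array([123.3, 324.2]))]
0.138 [ 1.40803197 -0.95031735] [(0.9, array([123.1, 317.4])), (0.95, array([122.9, 319.1])), (1.0, array([122.9, 320.7])), (1.05, array([123. , 322.2])), (1.1, array([123.1, 323.8]))]
0.15 [ 1.40803197 -0.95031735] [(0.9, array([123. , 317.1])), (0.95, array([122.8, 318.7])), (1.0, array([122.7, 320.3])), (1.05, array([122.8, 321.8])), (1.1, array([123. , 323.3]))]
knob dark centroid [126.52272727 318.77272727] [10 10]
before [145.28 287.57] [10 11]
```

View pics/z4.png

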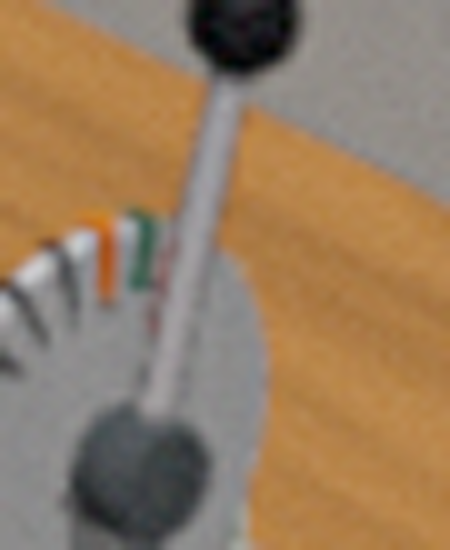

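The row doesn't match, so the lever may not have started at exactly 0. The pointer also seems just past green. I'll fit both angles from knob minus hub.

```bash
python3 -m handwheel '[[0,-0.1,0,0],[0,-0.25,0,0],[0,-0.4,0,0],[0,-0.55,0,0],[0,-0.7,0,0],[0,-0.7,0,0],[0,-0.7,0,0]]'
python3 - <<'E'
from h import *
from scipy.optimize import least_squares
np.set_printoptions(precision=3,suppress=True)
S=cam('side');T=cam('top','t4.png')
g=cv2.cvtColor(T['frame'],cv2.COLOR_RGB2GRAY)
print([(x['point'],x['conf']) for x in vision.look_for('top','lever_knob')])
g0=cv2.imread('pics/top1.png',0)
def dark(g,r0,r1,c0,c1):
    q=np.argwhere(g[r0:r1,c0:c1]<45)+[r0,c0];return q.mean(0),np.ptp(q,axis=0),len(q)
k0=dark(g0,207,225,268,290);print(k0);k1=dark(g,175,212,265,295);print(k1)
obs=[(T,k0[0],0),(S,[145.3,287.6],0),(T,k1[0],1),(S,[126.5,318.8],1)]
def res(v,full=False):
    x,y,z,a0,a1,yaw=v[:6]
    out=[]
    for c,q,i in obs:
        a=(a0,a1)[i]-.7
        out.append(proj(c,np.array([x,y,z])+.105*np.array([np.sin(a)*np.cos(yaw),np.sin(a)*np.sin(yaw),np.cos(a)]))-q)
    return np.r_[np.concatenate(out),(z-.13)/.0015,(yaw-.138)/.015]
f=least_squares(res,[.625,-.008,.13,0,1,.138],x_scale=[.01,.01,.01,.1,.1,.1]);print(f.x,res(f.x))
r=T['frame'][150:225,240:300,::-1];cv2.imwrite('pics/z5.png',cv2.resize(r,(600,750)[:1]+(600,),interpolation=cv2.INTER_CUBIC))
E
```

```text
time: 8.13
position: [0.6893, -0.2144, 0.3414]
tool_rot: [-0.072, 0.997, 0.0, -0.002]
ft_force: [-0.5, 0.9, 0.3]
grip_width: 0.0867
grip_force: 0.0
[([185.9, 274.2], 0.65)]
(array([215.778, 277.178]), array([12, 11]), 90)
(array([180.397, 272.362]), array([28, 16]), 58)
[ 0.62  -0.01   0.13   0.101  0.945  0.132] [ 0.319  0.518 -0.134  0.366 -2.005  0.871  0.167 -2.469 -0.11  -0.397]
```

View pics/z5.png

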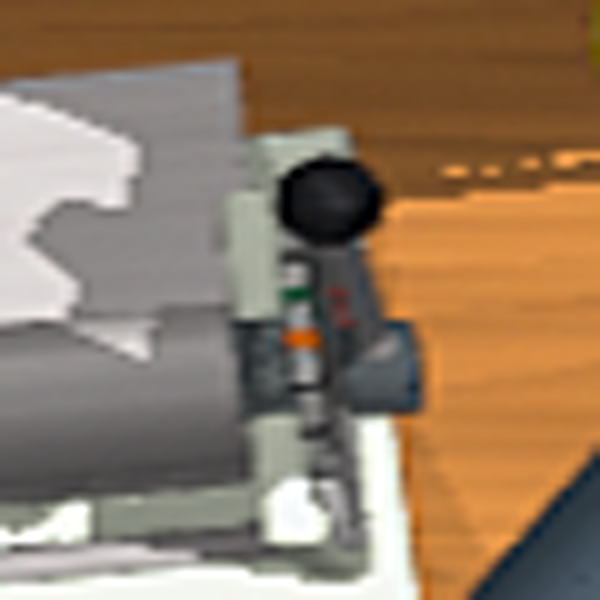

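The top crop shows the knob at about (175,273), just beyond the green mark at about (186.5,269.5). Refitting with that.

```bash
python3 - <<'E'
from h import *
from scipy.optimize import least_squares
np.set_printoptions(precision=3,suppress=True)
S=cam('side');T=cam('top')
obs=[(T,[215.8,277.2],0),(S,[145.3,287.6],0),(T,[175.,273],1),(S,[126.5,318.8],1)]
def res(v,w=1):
    x,y,z,a0,a1,yaw,r=v
    out=[]
    for c,q,i in obs:
        a=(a0,a1)[i]-.7
        out.append(proj(c,np.array([x,y,z])+r*np.array([np.sin(a)*np.cos(yaw),np.sin(a)*np.sin(yaw),np.cos(a)]))-q)
    return np.r_[np.concatenate(out),(z-.13)/.0015,(yaw-.138)/.015,(r-.105)/.0005]
f=least_squares(res,[.625,-.008,.13,0,1,.138,.105],x_scale=[.01,.01,.01,.1,.1,.1,.01]);print(f.x,res(f.x))
x,y,z,_,_,yaw,r=f.x
# green / orange mark check from top: world at plate
for n,p in(('green',[186.5,269.5]),('orange',[192.3,270])):
    for rr in(.05,.055):pass
    print(n,ray(T,p,.18)-[x,y,0])
for a in(.95,1,1.05,1.1,1.15,1.2):
    K=np.array([x,y,z])+.105*np.array([np.sin(a-.7)*np.cos(yaw),np.sin(a-.7)*np.sin(yaw),np.cos(a-.7)])
    print(a,K,proj(T,K),proj(S,K))
E
```

```text
[ 0.621 -0.01   0.13   0.096  1.022  0.134  0.105] [ 0.255  0.274 -0.105  0.267 -0.001 -0.366 -0.063 -0.036 -0.094 -0.251
 -0.035]
green [0.014 0.016 0.18 ]
orange [0.    0.014 0.18 ]
0.95 [ 0.647 -0.006  0.232] [177.958 272.88 ] [126.478 316.454]
1 [ 0.652 -0.006  0.23 ] [175.877 272.704] [126.418 318.075]
1.05 [ 0.656 -0.005  0.228] [173.858 272.543] [126.476 319.661]
1.1 [ 0.661 -0.004  0.227] [171.904 272.397] [126.65  321.207]
1.15 [ 0.666 -0.004  0.224] [170.023 272.266] [126.938 322.711]
1.2 [ 0.671 -0.003  0.222] [168.22  272.152] [127.338 324.168]
```

The fit is sub-pixel: the lever started at 0.096 and is now at 1.02, on green. The pivot gives the nip at about (0.602,0.137) with yaw 0.135. Next is the green gauge.

```bash
python3 - <<'E'
from h import *
print(step([.461,-.351,.12],-.24+np.pi/2))
E
```

```text
[ 0.826  -0.3583  0.7476  0.0623]
```

```bash
python3 -m handwheel '[[0.12,-0.05,0.05,0.015],[0.25,-0.1,0.12,0.03],[0.4,-0.17,0.22,0.045],[0.5,-0.22,0.33,0.062],[0.6,-0.27,0.45,0.062],[0.7,-0.31,0.56,0.062],[0.78,-0.34,0.66,0.062],[0.826,-0.358,0.73,0.062],[0.826,-0.358,0.748,0.062],[0.826,-0.358,0.748,0.062],[0.826,-0.358,0.748,0.062],[0.826,-0.358,0.748,0.062]]' 100
python3 - <<'E'
from h import *
print(step([.461,-.351,.012],-.24+np.pi/2))
E
```

```text
time: 9.38
position: [0.463, -0.3528, 0.1218]
tool_rot: [0.119, 0.993, -0.001, 0.001]
ft_force: [0.2, -0.4, 0.4]
grip_width: 0.0868
grip_force: 0.0
[9.20e-03 4.80e-03 3.66e-01 2.00e-04]
```

```bash
python3 -m handwheel '[[0.006,0.005,0.1,0],[0.006,0.005,0.2,0],[0.006,0.005,0.28,0],[0.006,0.005,0.33,0],[0.006,0.005,0.362,0],[0.006,0.005,0.362,0],[0.006,0.005,0.362,0]]' 100
python3 -m handwheel '[[0,0,0,0],[0,0,0,0],[0,0,0,0],[0,0,0,0],[0,0,0,0],[0,0,0,0],[0,0,0,0],[0,0,0,0],[0,0,0,0],[0,0,0,0],[0,0,0,0],[0,0,0,0]]' 0 6
python3 -m handwheel '[[0,0,0,0],[0,0,0,0],[0,0,0,0],[0,0,0,0]]' 0 50
```

```text
time: 9.97
position: [0.4613, -0.3513, 0.0127]
tool_rot: [0.119, 0.993, -0.001, 0.001]
ft_force: [0.6, 0.0, -0.1]
grip_width: 0.087
grip_force: 0.0
time: 10.97
position: [0.4596, -0.351, 0.0115]
tool_rot: [0.12, 0.993, 0.0, -0.0]
ft_force: [0.2, 0.9, 0.2]
grip_width: 0.018
grip_force: 6.0
time: 11.3
position: [0.4596, -0.351, 0.0115]
tool_rot: [0.12, 0.993, 0.0, -0.0]
ft_force: [0.1, 0.7, 0.0]
grip_width: 0.0177
grip_force: 50.0
```

```bash
python3 -m handwheel '[[0,0,-0.1,0],[0,0,-0.2,0],[0,0,-0.33,0],[0,0,-0.46,0],[0,0,-0.59,0],[0,0,-0.7,0],[0,0,-0.8,0],[0,0,-0.83,0],[0,0,-0.83,0]]'
python3 - <<'E'
from h import *
print(step([.385,.108,.26],.135+np.pi/2))
E
```

```text
time: 12.05
position: [0.4607, -0.3523, 0.2635]
tool_rot: [0.12, 0.993, -0.002, 0.003]
ft_force: [-0.6, -0.3, -0.7]
grip_width: 0.0174
grip_force: 50.0
[ 0.61    1.4302  0.0028 -0.0597]
```

```bash
python3 -m handwheel '[[0.03,0.08,0,-0.01],[0.08,0.18,0,-0.02],[0.12,0.29,0,-0.03],[0.17,0.39,0,-0.045],[0.21,0.5,0,-0.06],[0.26,0.6,0,-0.06],[0.305,0.715,0,-0.06],[0.35,0.82,0,-0.06],[0.39,0.91,0,-0.06],[0.41,0.96,0,-0.06],[0.41,0.96,0,-0.06],[0.41,0.96,0,-0.06]]'
python3 - <<'E'
from h import *
print(step([.385,.108,.2],.135+np.pi/2))
E
```

```text
time: 13.05
position: [0.4075, -0.0412, 0.259]
tool_rot: [-0.07, 0.998, 0.001, -0.002]
ft_force: [-0.4, 0.3, -0.7]
grip_width: 0.0177
grip_force: 50.0
[0.0045 0.5028 0.1973 0.0007]
```

```bash
python3 -m handwheel '[[0,0.1,0,0],[0,0.22,0.05,0],[0,0.34,0.1,0],[0.002,0.44,0.15,0],[0.004,0.5,0.197,0],[0.004,0.503,0.197,0],[0.004,0.503,0.197,0],[0.004,0.503,0.197,0],[0.004,0.503,0.197,0]]'
python3 - <<'E'
from h import *
np.set_printoptions(precision=4,suppress=True)
for n in('top','side'):
    c=cam(n,n+'5.png'); P=robot.get_obs()['position']
    for l in('gauge_green','gauge_green_tip'):
        r=vision.outline_of(n,l)
        for x in r[:1]:
            q=np.argwhere(x['mask']);print(n,l,x['conf'],x['point'],len(q),q.min(0),q.max(0))
    print(P,'expected tip',proj(c,P+[.185*np.cos(.135),.185*np.sin(.135),-.004]))
a=cv2.imread('pics/top5.png')[130:330,160:360];b=cv2.imread('pics/side5.png')[60:260,150:350]
cv2.imwrite('pics/z6.png',cv2.resize(np.hstack([a,b]),(800,400),interpolation=cv2.INTER_CUBIC))
E
```

```text
time: 13.8
position: [0.3883, 0.1059, 0.2018]
tool_rot: [-0.067, 0.998, -0.0, 0.001]
ft_force: [-0.5, -0.5, -0.8]
grip_width: 0.0173
grip_force: 50.0
top gauge_green 0.87 [244.8, 215.8] 634 [211 211] [276 225]
top gauge_green_tip 0.62 [242.1, 216.6] 598 [211 211] [276 225]
[0.3882 0.106  0.202 ] expected tip [211.4078 214.0182]
side gauge_green 0.86 [148.8, 202.2] 733 [129 165] [166 256]
side gauge_green_tip 0.6 [147.8, 203.2] 787 [128 166] [166 255]
[0.3876 0.1064 0.2019] expected tip [130.0678 253.9922]
```

View pics/z6.png

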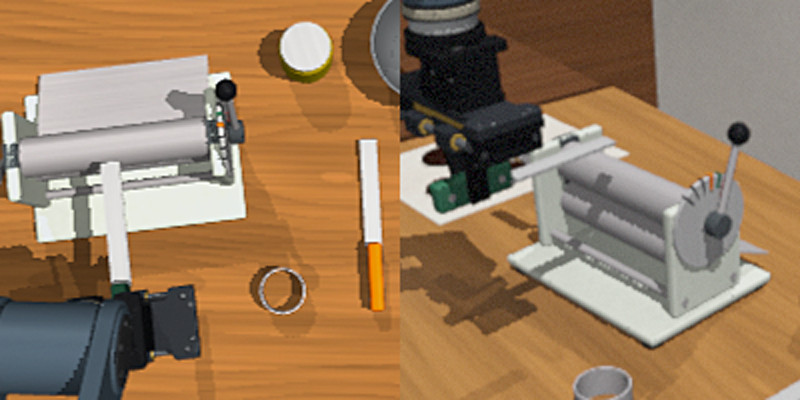

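Tip seen at top (211.5,216) and side (~133,256), close to the predictions of (211,214) and (130,254). Checking blade yaw and level, then lowering.

```bash
python3 - <<'E'
from h import *
np.set_printoptions(precision=4,suppress=True)
for n in('top','side'):
    c=cam(n);r=vision.outline_of(n,'gauge_green')[0];q=np.argwhere(r['mask'])
    if n=='side': q=q[q[:,1]>208]
    else: q=q[q[:,0]<268]
    mid=[];
    ax=1 if n=='side' else 0
    for v in np.unique(q[:,ax]):
        s=q[q[:,ax]==v]; mid.append(s.mean(0))
    mid=np.array(mid)[3:-3];W=np.array([ray(c,p,.1985) for p in mid])
    k=np.polyfit(W[:,0],W[:,1],1);print(n,'yaw',np.arctan(k[0]),len(mid),'y at x=.45',np.polyval(k,.45),'maxx',max(ray(c,p,.1985)[0] for p in q))
o=robot.get_obs();P=o['position'];print(P,'line of tool y at .45',P[1]+(.45-P[0])*np.tan(.135))
for x in(-.215,):
    t=[.602+x*np.cos(.135),.137+x*np.sin(.135),.106];print(t,step(t,.135+np.pi/2))
E
```

```text
top yaw 0.12426082105041902 51 y at x=.45 0.11327998298198233 maxx 0.5725912839993006
side yaw 0.12545434525062027 43 y at x=.45 0.11551975852507562 maxx 0.5757711068689972
[0.3869 0.1072 0.2016] line of tool y at .45 0.1157264020502151
[np.float64(0.3889562137910222), np.float64(0.10806308313342013), 0.106] [-0.007   0.0021  0.3185  0.0003]
```

```bash
python3 -m handwheel '[[0.03,0.002,0,0],[0.055,0.002,0,0],[0.055,0.002,0.07,0],[0.055,0.002,0.14,0],[0.055,0.002,0.21,0],[0.055,0.002,0.27,0],[0.055,0.002,0.3,0],[0.055,0.002,0.315,0],[0.055,0.002,0.315,0],[0.055,0.002,0.315,0],[0.055,0.002,0.315,0]]'
python3 - <<'E'
from h import *
np.set_printoptions(precision=4,suppress=True)
p=[]
for i in range(6):
    vision.camera('side');p.append(robot.get_obs()['position'])
p=np.mean(p,0);print(p, robot.get_obs()['ft_force'])
d=p[:2]-[.602,.137];c,s=np.cos(.135),np.sin(.135);print('sheeter xy',d[0]*c+d[1]*s,-d[0]*s+d[1]*c)
t=cam('top');r=vision.outline_of('top','gauge_green')[0];q=np.argwhere(r['mask']);print(q.min(0),q.max(0))
E
```

```text
time: 15.22
position: [0.3707, 0.1056, 0.1076]
tool_rot: [-0.068, 0.998, -0.0, 0.001]
ft_force: [0.7, 0.5, -1.2]
grip_width: 0.0175
grip_force: 50.0
[0.3708 0.1056 0.1075] [ 0.0868 -0.4845 -0.9235]
sheeter xy -0.23331846444902585 -5.566065902913586e-06
[222 219] [284 233]
```

```bash
python3 -m handwheel '[[-0.03,0,0.006,0],[-0.06,0,0.006,0],[-0.09,0,0.006,0],[-0.11,0,0.006,0],[-0.12,0,0.006,0],[-0.12,0,0.006,0]]'
python3 -m handwheel '[[-0.01,0,0,0],[-0.02,0,0,0],[-0.03,0,0,0],[-0.04,0,0,0],[-0.05,0,0,0],[-0.06,0,0,0],[-0.06,0,0,0]]'
```

```text
time: 16.12
position: [0.4075, 0.1106, 0.1051]
tool_rot: [-0.068, 0.998, -0.0, 0.001]
ft_force: [0.1, -0.3, -1.0]
grip_width: 0.0176
grip_force: 50.0
time: 16.7
position: [0.4187, 0.113, 0.1045]
tool_rot: [-0.069, 0.998, 0.0, -0.006]
ft_force: [-7.7, -0.7, 2.3]
grip_width: 0.0176
grip_force: 50.0
```

```bash
python3 -m handwheel '[[-0.01,0,-0.003,0],[-0.02,0,-0.003,0],[-0.03,0,-0.003,0],[-0.04,0,-0.003,0],[-0.05,0,-0.003,0],[-0.05,0,-0.003,0],[-0.05,0,-0.003,0]]'
```

```text
time: 17.28
position: [0.434, 0.115, 0.1053]
tool_rot: [-0.069, 0.998, 0.0, -0.005]
ft_force: [-6.0, 0.1, 1.0]
grip_width: 0.0178
grip_force: 50.0
```

```bash
python3 -m handwheel '[[-0.01,0,0,0],[-0.02,0,0,0],[-0.03,0,0,0],[-0.04,0,0,0],[-0.04,0,0,0],[-0.04,0,0,0],[-0.04,0,0,0]]'
python3 - <<'E'
from h import *
np.set_printoptions(precision=4,suppress=True)
P=[]
for i in range(4):
    vision.camera('side');P.append(robot.get_obs()['position'])
p=np.mean(P,0);o=robot.get_obs();print(p,o['ft_force'],o['moment'],o['tool_rot'])
d=p[:2]-[.602,.137];c,s=np.cos(.135),np.sin(.135);print('sheeter xy',d[0]*c+d[1]*s,-d[0]*s+d[1]*c)
t=cam('top','t7.png');s_=cam('side','s7.png')
H=p+[0,0,-.004]
for f in(45,185):
    X=H+[f/1000*c,f/1000*s,0];print(f,proj(t,X),proj(s_,X))
a=t['frame'][150:290,150:300,::-1];b=s_['frame'][110:250,180:330,::-1]
cv2.imwrite('pics/z7.png',cv2.resize(np.hstack([a,b]),(800,373),interpolation=cv2.INTER_CUBIC))
for n,cc in(('top',t),('side',s_)):
    r=vision.outline_of(n,'gauge_green')[0];q=np.argwhere(r['mask']);print(n,r['conf'],q.min(0),q.max(0))
E
```

```text
time: 17.87
position: [0.4458, 0.1166, 0.1052]
tool_rot: [-0.069, 0.998, 0.0, -0.005]
ft_force: [-6.4, -1.1, 0.3]
grip_width: 0.0177
grip_force: 50.0
[0.4458 0.1166 0.1052] [-5.9525 -1.1356  0.0242] [-0.0418  0.9349  0.0127] [-0.0687  0.9976  0.0002 -0.0051]
sheeter xy -0.15754223898217443 0.000818318854533099
45 [247.8279 224.2054] [178.8246 229.3795]
185 [192.4999 218.9638] [158.8956 274.704 ]Traceback (most recent call last):
  File "<stdin>", line 15, in <module>
IndexError: list index out of range
```

View pics/z7.png

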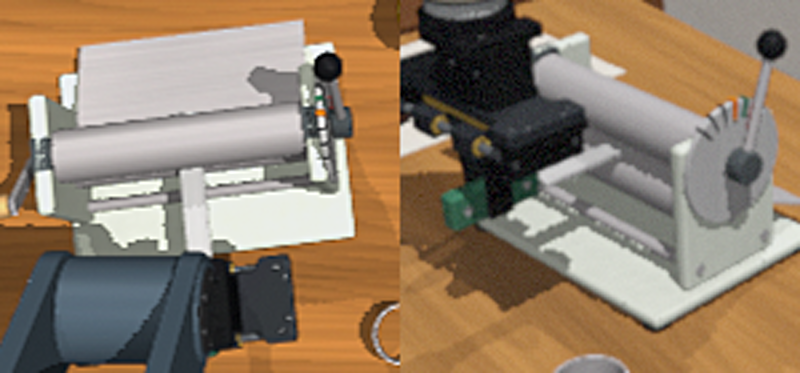

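The blade is between the rollers at mid-width. The handle front is at side (179,232), which matches the no-slip prediction, and the lever is still at green. One small nudge, then settle.

```bash
python3 -m handwheel '[[-0.005,0,0,0],[-0.005,0,0,0],[-0.005,0,0,0],[-0.005,0,0,0],[-0.005,0,0,0],[-0.005,0,0,0],[-0.005,0,0,0],[-0.005,0,0,0]]'
python3 - <<'E'
from h import *
P=[]
for i in range(4):
    vision.camera('side');P.append(robot.get_obs()['position'])
o=robot.get_obs();p=np.mean(P,0)
d=p[:2]-[.602,.137];c,s=np.cos(.135),np.sin(.135);x=d[0]*c+d[1]*s
print(p,o['time'],o['ft_force'],o['grip_force'],'tip',x+.1865,'y',-d[0]*s+d[1]*c)
if .025<x+.1865<.035: print(job.hand_in())
E
```

```text
time: 18.88
position: [0.4467, 0.1168, 0.1052]
tool_rot: [-0.069, 0.998, 0.0, -0.006]
ft_force: [-7.9, -0.8, 0.5]
grip_width: 0.0176
grip_force: 50.0
[0.4467197  0.11679374 0.10519044] 19.0833 [-6.37116135 -0.66105922 -0.14090748] 50.000260546803474 tip 0.029912980397512168 y 0.0008768149946839464
the job is handed in; nothing more can be done
None
```

The job is handed in: the lever is at about 1.02 rad (green 4 mm mark), and the arm is still holding the green gauge by its handle, nipped level and square at mid-width with its tip an estimated 30 mm past the nip.

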